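# Lean the blue bay marker board on the stockroom ledge

## Task

The blue bay is being picked next: take the blue marker board out of the plywood rack and lean it, broad side flat along the low wall of the steel ledge, near the ledge's middle, top tilted back onto the wall and foot up against the yellow stop lip. Lower its foot all the way down to the ledge before you let go, do not drop it, and leave the red and green boards where they stand in the rack.

Things in the scene. Friction and masses are not known exactly. Their poses are not given: they have to be found in the camera images.
- blue_board: Blue board to be leaned: rigid, 12 mm thick (its x), 150 mm wide (y), 140 mm high (z), 0.12 to 0.26 kg, a white sheet on both faces, either way round is fine. Origin at its centre, 70 mm below the top edge. Starts upright in a slot of a fixed plywood rack (slot floor 8 mm, slot walls 40 mm above the table): it comes straight up. Pinch it across its thickness at the middle of the top edge.
- red_board: Red board, same size, axes and origin as the blue one; stays in its rack slot. The rack's three slots, 16 mm wide, lie 75 mm apart in a row along the boards' x axes.
- green_board: Green board, same size, axes and origin as the blue one; stays in its slot of the same rack.
- ledge: Fixed steel ledge, 260 mm long (y). +x points from the yellow stop lip to the dark wall, z up. Origin on the table, mid-length, midway between lip and wall. Floor between them: x -20 to 20 mm, 6 mm above the table. Lip 8 mm thick, top at 24 mm; wall 12 mm thick, top at 86 mm. Foot against the lip and back on the wall's top edge, a board leans about 20 deg, its centre at x 9, z 74 mm.
Things that resemble listed ones, but are neither listed nor needed, are in the scene too. There is more than one size of the blue_board; the job needs the larger.

How it is judged (in metres and radians):
On the way:
1. the blue board, still held, is lowered to within about 10 mm of the ledge's floor, at the middle part of its length, between lip and wall (contact force between the fingers and blue_board above 0.5 N and z of blue_board in the frame of ledge below 0.086 m and x of blue_board in the frame of ledge between -0.03 and 0.035 m and y of blue_board in the frame of ledge between -0.05 and 0.05 m), for 0.1 s.
At the end, for the whole second after the job is handed in: Blue board at rest, released, foot between lip and wall, leaning on the wall 11 to 26 deg from upright, within 11 deg of parallel to it; centre within 45 mm of the ledge's mid-length, x -3 to 23 mm and 68 to 81 mm high from the ledge's origin; red and green boards within 30 mm of their starts (angle between blue_board's own z axis and vertical between 0.19 and 0.45 rad and angle between the y axis of blue_board and the y axis of ledge, either way round below 0.2 rad and x of blue_board in the frame of ledge between -0.003 and 0.023 m and y of blue_board in the frame of ledge between -0.045 and 0.045 m and z of blue_board in the frame of ledge between 0.068 and 0.081 m and contact force between blue_board and ledge above 0.5 N and linear speed of blue_board below 0.01 m/s and angular speed of blue_board below 0.05 rad/s and distance of each of red_board, green_board from where it was at the start of the episode below 0.03 m); the robot touches nothing.
It fails at once if the red board is moved more than 40 mm (distance of red_board from where it was at the start of the episode above 0.04 m).
It fails at once if the green board is moved more than 40 mm (distance of green_board from where it was at the start of the episode above 0.04 m).
It also fails if it takes over 38 s, if anything falls off the work surface, if the arm or the gripper's body presses on something with over 40 N, if the wrist force passes 120 N, or if a joint passes its speed limit or range.

## Robot

A 6-joint arm with a two-finger parallel gripper is mounted at the origin on the work surface. World frame = base frame: x ahead of the robot, y to its left, z up, the work surface at z = 0. Lengths are in mm, angles in degrees, forces in N, time in s.
With the tool pointing down it reaches from about 350 to 850 mm from the base axis. Payload 8.1 kg.
Tool frame: the origin (TCP) lies between the finger pads; the fingertips stand r.nose_length ahead of it and the grasp point (between the pads) lies 3 mm ahead of it (r.nose_length is the distance from the TCP to the fingertips, in mm); x points along the fingers, y is the direction in which the jaws open and shut, and the axes are right-handed (so a half turn about x gives the same grasp; the last joint's range is limited). The gripper opens to 85 mm and grips with 20 to 120 N. Pads are 22 mm wide; open, the fingers measure 114 mm over their backs; the gripper's body (76 mm by 85 mm) begins 54 mm behind the grasp point. The pads swing forward as they close: fully open they stand 13 mm farther back than shut.
Start: joints at [66.154, 7.471, 85.268, -0, 87.261, -4.893], TCP at [194.858, 567.482, 253.292] pointing down, gripper open.
Joint ranges: [-169.43, 169.43], [-51.17, 129.36], [1.28, 143.12], [-76.62, 256.62], [0, 156.53], [-152.29, 152.29]. Speed limits (degrees/s): [136.94, 136.94, 159.86, 180, 180, 180].

## Interface

Orientations are given as [roll, pitch, yaw] about the fixed x, y, z axes, in that order (R = Rz(yaw) Ry(pitch) Rx(roll)).
In Python, from bench import sense, optics, order, r gives the robot as it stands.
- The arm moves only by the tool carry_out, never from a script. Its argument "commands" is one flat list of numbers, 7 for each row, row after row: the shift along the tool's x, y, z in m, then the turn, a rotation vector about the tool's x, y, z in degrees, then the closure, from -1 (fully open) to 1 (shut), so that 0 is half open. A call has 1 to 12 rows; each row is the pose to reach, as a shift and turn from the pose measured when the call began, along the tool's axes at that moment; what a row does not reach only later rows make up. A row lasts 1/8 s, in which the tool goes at most 62.5 mm and 10.7 degrees, less where a joint would pass 70% of its speed; a pose out of reach is approached as far as the arm can. A call with a gripper value outside its range is refused whole. The fingers move at their own pace and stop on an object; "grip_force" is the grip in N (left out, the last holds). Time passes only in rows, so rows that repeat a pose let the fingers close. It gives the time, the measured TCP pose, the force and the opening at its end, in the units of the state.
- sense(): the state, without advancing time (a new reading comes with each control period).
- optics.snapshot(name): name is "scene" or "top" or "wrist"; returns (picture, depth): 400x640x3 uint8, red, green, blue; 400x640 float32, mm along the optical axis (not along the pixel's ray), 0 where there is no reading.
- optics.calibration(name): a dict with "mtx" (3x3 intrinsics, pixels), "extrinsics" (4x4, takes a point from camera to world coordinates). Camera axes: x right, y up, looking along -z (the intrinsics and any distortion apply to the point x, -y, -z); pixel columns grow to the right and rows downward; lengths in mm; the calibration is good to about 2 mm. A picture is of the moment at which its call begins: read the wrist's pose just before it. calibration takes no time and is no camera call; for the wrist camera it gives the pose at the moment of the call.
- order.hand_in(): hands the job in, once; it reports no verdict.
The state is a dict: "time": time; "joint_pos": joint angles; "qd": joint speeds; "joint_efforts": joint torques, N m; "tool_pos": TCP position; "tcp_rot": TCP orientation; "ft_force": force on the tool from outside, world axes, zero at the start; "wrist_torque": the same for the moment, N m; "finger_gap": finger opening in mm.
Only numpy, scipy, OpenCV 4.12 (cv2) and the standard library are available. Lean on these libraries where they do the work, as an engineer would, in place of code of your own. Each camera call takes 0.05 s, during which the arm holds its last target. There are 200 camera calls.

## Working session

There is one attempt and no reset: what is moved stays moved. The work goes in short steps, Python scripts to look and compute and a tool call to move; the robot and the scene stay as the last step left them, time stands still between calls to the robot, and variables do not carry over. Pictures are saved under pics/ and viewed, about 8 in all and at most 12, crops included, and the job is handed in when it is done.

Besides the shell and the picture viewer there is one more tool, called after "Emit:" in YAML: its name, and indented under it one key for each argument. carry_out: Moves the arm, as the interface text tells. Its arguments: {"type":"object","properties":{"commands":{"type":"array","items":{"type":"number"}},"grip_force":{"type":"number"}},"required":["commands"]}

```bash
mkdir -p pics; ls; python3 - <<'E'
from bench import sense, optics, order, r
import cv2, numpy as np
s=sense(); print(s['time'],s['tool_pos'],s['tcp_rot'],s['finger_gap'],r.nose_length)
ims=[]
for n in ("scene","top"):
    p,d=optics.snapshot(n); c=optics.calibration(n)
    print(n,np.round(c['mtx'],1).tolist(),np.round(c['extrinsics'],3).tolist(),[k for k in c])
    np.savez(f'{n}.npz',p=p,d=d,K=c['mtx'],T=c['extrinsics'])
    cv2.imwrite(f'pics/{n}.png',p[:,:,::-1])
E
```

```text
pics
0.0 [194.6685934  567.00254559 252.21669043] [ -94.91612554   89.89163944 -113.87128474] 85.49611062577875 22.0
scene [[435.0, 0.0, 320.8], [0.0, 435.0, 199.3], [0.0, 0.0, 1.0]] [[0.637, -0.551, 0.538, 917.398], [0.771, 0.441, -0.46, -410.401], [0.017, 0.708, 0.706, 692.471], [0.0, 0.0, 0.0, 1.0]] ['mtx', 'extrinsics']
top [[386.8, 0.0, 316.3], [0.0, 386.8, 200.6], [0.0, 0.0, 1.0]] [[0.022, 0.986, -0.164, 326.132], [-1.0, 0.024, 0.011, -7.347], [0.015, 0.164, 0.986, 815.292], [0.0, 0.0, 0.0, 1.0]] ['mtx', 'extrinsics']
```

View pics/scene.png

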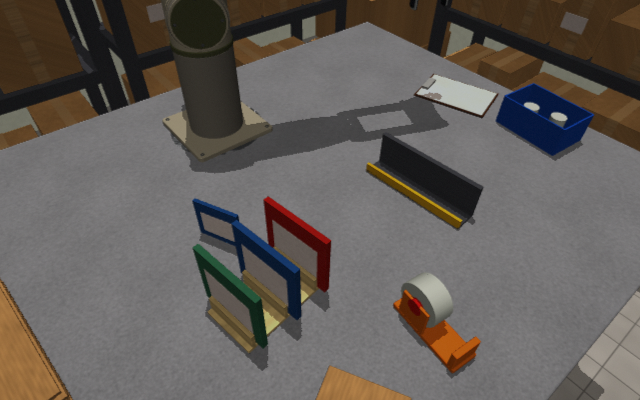

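View pics/top.png

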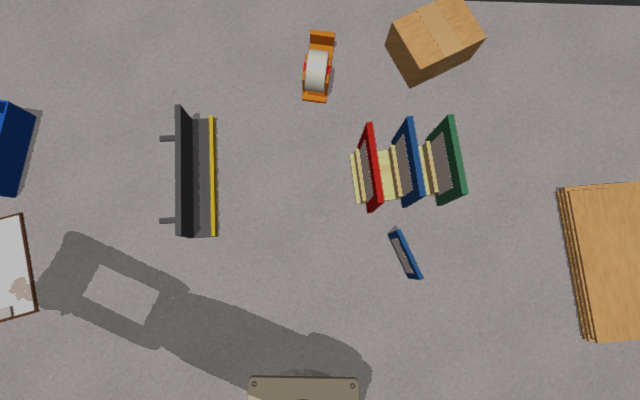

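Scene view: the large blue board stands in the rack between green and red, at about (267,265). The look-alikes are a small blue board at (216,220) and a blue bin at (543,118). In the top view these are at (407,160), (405,255) and (10,145). The ledge is at (195,175) in the top view, with its yellow lip at (213,175). I choose the rack's larger one and measure it next.

```bash
cat > h.py <<'E'
import cv2, numpy as np
def pts(p,d,K,T):
    v,u=np.mgrid[:d.shape[0],:d.shape[1]]
    c=np.stack([(u-K[0,2])/K[0,0]*d,-(v-K[1,2])/K[1,1]*d,-d],-1)
    return c@T[:3,:3].T+T[:3,3]
def rect(P):
    r=cv2.minAreaRect(P[:,:2].astype(np.float32)); b=cv2.boxPoints(r)
    e=b[1]-b[0] if np.linalg.norm(b[1]-b[0])>np.linalg.norm(b[2]-b[1]) else b[2]-b[1]
    return np.round(r[0],1),np.round(sorted(r[1]),1),round(float(np.degrees(np.arctan2(e[1],e[0]))%180),1)
HS={'blue':(100,120),'red':(172,8),'green':(50,90),'yellow':(18,32)}
def mask(p,c,smin=130):
    h=cv2.cvtColor(p,cv2.COLOR_RGB2HSV).astype(int); a,b=HS[c]; H=h[...,0]
    m=((H>=a)&(H<=b)) if a<b else ((H>=a)|(H<=b))
    return m&(h[...,1]>smin)&(h[...,2]>40)
E
python3 - <<'E'
from h import *
for n in('top','scene'):
    z=np.load(n+'.npz');p,d=z['p'],z['d'];P=pts(**z)
    print(n)
    for c,lo,hi in(('blue',138,160),('red',138,160),('green',138,160),('yellow',15,32)):
        m=mask(p,c)&(P[...,2]>lo)&(P[...,2]<hi)&(d>0)
        k,L,st,_=cv2.connectedComponentsWithStats(m.astype(np.uint8))
        for i in range(1,k):
            if st[i,4]>60: Q=P[L==i]; print(c,st[i].tolist(),rect(Q),np.round(np.percentile(Q[:,2],[5,50,95])))
    h=cv2.cvtColor(p,cv2.COLOR_RGB2HSV)
    m=(h[...,2]<75)&(P[...,2]>78)&(P[...,2]<95)&(d>0)
    k,L,st,_=cv2.connectedComponentsWithStats(m.astype(np.uint8))
    for i in range(1,k):
        if st[i,4]>60: Q=P[L==i]; print('wall',st[i].tolist(),rect(Q),np.round(np.percentile(Q[:,2],[5,50,95])))
z=np.load('scene.npz');cv2.imwrite('pics/crop.png',cv2.resize(z['p'][180:360,170:350,::-1],None,fx=3,fy=3))
E
```

```text
top
blue [406, 116, 20, 81, 553] (array([ 523.1, -190.7]), array([ 11.2, 147.8]), 8.1) [140. 148. 150.]
red [366, 122, 19, 82, 566] (array([ 510.5, -117.7]), array([ 11.4, 149.6]), 8.2) [141. 148. 150.]
yellow [209, 115, 8, 121, 570] (array([509.1, 203.1]), array([  9.5, 256.8]), 5.0) [17. 24. 26.]
wall [180, 106, 3, 129, 230] (array([505.2, 247.7]), array([  2.8, 256.3]), 5.0) [79. 83. 87.]
wall [395, 231, 24, 48, 66] (array([ 349.6, -187.6]), array([ 1.2, 95.8]), 25.2) [79. 84. 88.]
scene
blue [231, 220, 69, 57, 758] (array([ 524.6, -193.1]), array([ 13.2, 150.7]), 8.1) [140. 148. 150.]
red [264, 197, 67, 51, 700] (array([ 511.7, -119.1]), array([ 14.6, 149.3]), 8.0) [139. 148. 149.]
green [194, 245, 67, 59, 605] (array([ 530.9, -267.7]), array([ 11.8, 148.3]), 8.0) [147. 148. 150.]
yellow [367, 163, 95, 62, 577] (array([510.4, 202.3]), array([ 12.2, 258.5]), 4.9) [16. 23. 26.]
wall [102, 0, 29, 11, 116] (array([-748.6,   52.6]), array([56.4, 98.6]), 90.1) [79. 85. 94.]
wall [579, 0, 51, 10, 189] (array([ 332.5, 1490.3]), array([ 98.2, 199. ]), 53.4) [78. 85. 93.]
wall [73, 10, 21, 9, 98] (array([-735.8,  -81. ]), array([38.7, 71.8]), 47.2) [79. 87. 94.]
wall [0, 12, 62, 20, 356] (array([-769.6, -231. ]), array([ 23. , 185.2]), 88.4) [79. 86. 94.]
wall [185, 95, 55, 23, 319] (array([ 37.5, -15.5]), array([ 60.5, 137. ]), 67.4) [79. 87. 94.]
wall [382, 132, 101, 61, 696] (array([505.8, 251.1]), array([ 17.3, 259.2]), 5.2) [79. 85. 88.]
wall [193, 202, 46, 20, 234] (array([ 353.4, -195.1]), array([  9.7, 100. ]), 29.5) [79. 86. 93.]
wall [317, 259, 13, 11, 77] (array([ 578.4, -113.6]), array([ 9.6, 21.5]), 36.0) [79. 86. 94.]
wall [287, 287, 14, 12, 80] (array([ 592.1, -186.9]), array([10.6, 22. ]), 43.3) [79. 86. 94.]
wall [249, 315, 15, 13, 75] (array([ 596.3, -262.6]), array([ 9.2, 22.9]), 36.2) [79. 87. 94.]
```

View pics/crop.png

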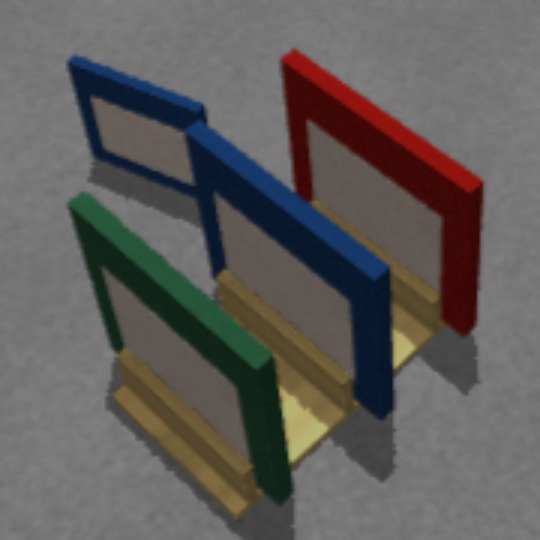

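The crop confirms it: the middle board of the rack, with 150 mm top edge, is the large blue one. The small blue look-alike is behind it at crop (135,130). Next I plan the reach above it.

```bash
cat > plan.py <<'E'
import numpy as np
from scipy.spatial.transform import Rotation as Ro
from bench import sense
def plan(pos,yaw,lean=0):
    """TCP goal pos (mm); long axis of board at yaw deg; lean tips tool body toward +normal."""
    s=sense(); R0=Ro.from_euler('xyz',s['tcp_rot'],degrees=True)
    y=np.radians(yaw); L=np.array([np.cos(y),np.sin(y),0]); N=np.array([-np.sin(y),np.cos(y),0])
    t=np.radians(lean); ax=-np.cos(t)*np.array([0,0,1])-np.sin(t)*N; jy=np.cos(t)*N-np.sin(t)*np.array([0,0,1])
    out=[]
    for sg in(1,-1):
        R=Ro.from_matrix(np.stack([ax,sg*jy,np.cross(ax,sg*jy)],1))
        out.append((R0.inv()*R).as_rotvec(degrees=True))
    sh=R0.inv().apply(np.array(pos)-s['tool_pos'])/1000
    print('t',s['time'],'tcp',np.round(s['tool_pos'],1),'F',np.round(s['ft_force'],1),'gap',round(s['finger_gap'],1),'q',np.round(s['joint_pos'],0))
    print('shift m',np.round(sh,4))
    for o in out: print('turn',np.round(o,1))
    return s
E
python3 -c "
from plan import *
plan([524,-192,225],8.1)"
```

```text
t 0.1 tcp [194.7 567.1 252.3] F [ 0.3 -0.2  0.3] gap 85.2 q [66.  8. 85.  0. 87. -5.]
shift m [ 0.0283 -0.6109  0.558 ]
turn [-27.1  -0.    0.1]
turn [1.529e+02 1.000e-01 0.000e+00]
```

Emit:
carry_out:
  commands: [0.028,-0.611,0.558,-27,0,0,0,0.028,-0.611,0.558,-27,0,0,0,0.028,-0.611,0.558,-27,0,0,0,0.028,-0.611,0.558,-27,0,0,0,0.028,-0.611,0.558,-27,0,0,0,0.028,-0.611,0.558,-27,0,0,0,0.028,-0.611,0.558,-27,0,0,0,0.028,-0.611,0.558,-27,0,0,0,0.028,-0.611,0.558,-27,0,0,0,0.028,-0.611,0.558,-27,0,0,0,0.028,-0.611,0.558,-27,0,0,0,0.028,-0.611,0.558,-27,0,0,0]
  grip_force: 50

```text
time: 1.6
tool_pos: [492.5, -120.8, 227.7]
tcp_rot: [-125.3, 89.9, -117.2]
ft_force: [0.1, 1.6, 0.4]
finger_gap: 42.8
```

```bash
python3 -c "
from plan import *
plan([524,-192,225],8.1)"
```

```text
t 1.6 tcp [ 492.5 -120.8  227.7] F [0.1 1.6 0.4] gap 42.8 q [ -20.   -6.  102.   -0.   84. -118.]
shift m [ 0.0028 -0.0749  0.0213]
turn [-0.1 -0.   0.1]
turn [1.799e+02 1.000e-01 1.000e-01]
```

Emit:
carry_out:
  commands: [0.003,-0.075,0.021,0,0,0,0,0.003,-0.075,0.021,0,0,0,0,0.003,-0.075,0.021,0,0,0,0,0.003,-0.075,0.021,0,0,0,0]

```text
time: 2.1
tool_pos: [523.4, -190.8, 224.6]
tcp_rot: [-165.7, 89.9, -157.6]
ft_force: [-0.0, -0.1, -0.3]
finger_gap: 42.8
```

```bash
python3 - <<'E'
from plan import *
from h import *
from bench import optics
s=plan([524,-192,225],8.1)
c=optics.calibration('wrist'); p,d=optics.snapshot('wrist')
P=pts(p,d,c['mtx'],c['extrinsics'])
for col in('blue','red','green'):
    m=mask(p,col)&(d>0)&(P[...,2]>138)&(P[...,2]<160)
    k,L,st,_=cv2.connectedComponentsWithStats(m.astype(np.uint8))
    for i in range(1,k):
        if st[i,4]>100: Q=P[L==i]; print(col,st[i].tolist(),rect(Q),np.round(np.percentile(Q[:,2],[5,50,95])))
cv2.imwrite('pics/w1.png',p[...,::-1])
E
```

```text
t 2.1 tcp [ 523.4 -190.8  224.6] F [-0.  -0.1 -0.3] gap 42.8 q [ -25.    2.   94.   -0.   84. -123.]
shift m [-0.0004 -0.0013  0.0005]
turn [-0.  -0.1  0. ]
turn [1.8e+02 0.0e+00 1.0e-01]
blue [310, 111, 18, 203, 2890] (array([ 523.5, -193.5]), array([ 10.6, 147.3]), 8.2) [147. 148. 149.]
red [410, 107, 39, 195, 3855] (array([ 506.7, -120.4]), array([ 12., 139.]), 8.5) [140. 147. 149.]
```

View pics/w1.png

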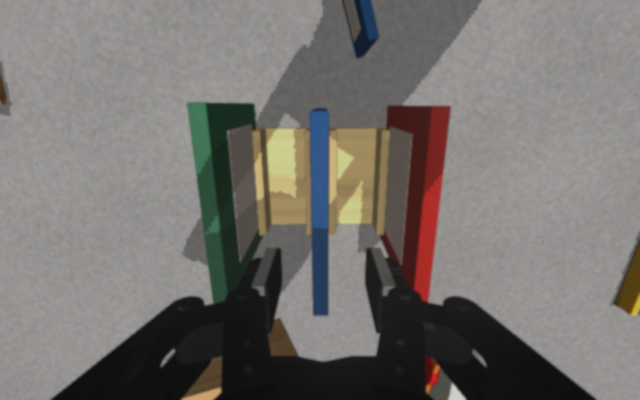

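The wrist view shows the blue edge at columns 310–328, rows 111–313, centred between the fingers (tips at about 272 and 375). Green and red are well clear on either side. I descend and grip.

Emit:
carry_out:
  commands: [0.04,-0.002,0,0,0,0,0,0.07,-0.002,0,0,0,0,0,0.085,-0.002,0,0,0,0,0,0.085,-0.002,0,0,0,0,0,0.085,-0.002,0,0,0,0,1,0.085,-0.002,0,0,0,0,1,0.085,-0.002,0,0,0,0,1,0.085,-0.002,0,0,0,0,1,0.085,-0.002,0,0,0,0,1]
  grip_force: 50

```text
time: 3.28
tool_pos: [524.9, -193.3, 141.7]
tcp_rot: [-51.1, 89.8, -43.0]
ft_force: [0.5, 0.4, 6.1]
finger_gap: 11.3
```

Emit:
carry_out:
  commands: [-0.02,0,0,0,0,0,1,-0.05,0,0,0,0,0,1,-0.09,0,0,0,0,0,1,-0.13,0,0,0,0,0,1,-0.16,0,0,0,0,0,1,-0.16,0,0,0,0,0,1,-0.16,0,0,0,0,0,1]

```text
time: 4.15
tool_pos: [524.1, -192.8, 301.0]
tcp_rot: [-60.7, 89.9, -52.6]
ft_force: [0.5, 0.2, -2.8]
finger_gap: 11.0
```

```bash
python3 - <<'E'
from plan import *
from h import *
from bench import optics
s=plan([507,232,300],5,0)
c=optics.calibration('wrist'); p,d=optics.snapshot('wrist')
P=pts(p,d,c['mtx'],c['extrinsics'])
m=mask(p,'blue')&(d>0)&(P[...,2]>100)
print(rect(P[m]),np.round(np.percentile(P[m][:,2],[1,50,99])))
p2,_=optics.snapshot('scene')
cv2.imwrite('pics/w2.png',np.hstack([cv2.resize(p,(400,250)),cv2.resize(p2,(400,250))])[...,::-1])
E
```

```text
t 4.15 tcp [ 524.1 -192.8  301. ] F [ 0.5  0.2 -2.8] gap 11.0 q [ -25.    0.   88.   -0.   92. -124.]
shift m [3.00e-04 4.23e-01 4.28e-02]
turn [3.1 0.1 0.1]
turn [-1.769e+02 -2.000e-01  1.000e-01]
(array([ 505.4, -195.8]), array([ 12.5, 112.2]), 8.0) [303. 307. 308.]
```

View pics/w2.png

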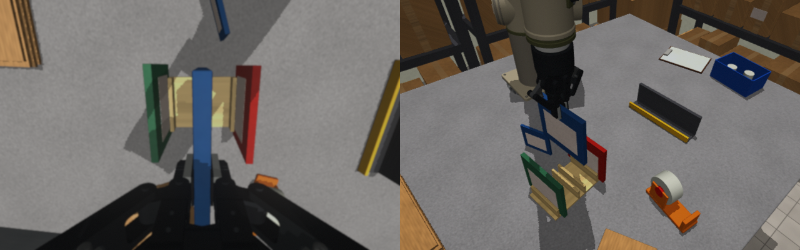

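The board is held at mid-top, with its top 6.5 mm above the TCP, square in the jaws. Red and green still stand in the rack. I work out the hover over the ledge with a 15° lean.

```bash
python3 -c "
from plan import *
plan([506,250,250],5,15)"
```

```text
t 4.25 tcp [ 523.8 -192.6  299.9] F [-0.4 -0.1 -1.6] gap 11.2 q [ -25.    0.   88.   -0.   92. -124.]
shift m [0.0495 0.4407 0.0448]
turn [  3.1   0.4 -15. ]
turn [-175.4   23.     0.6]
```

Emit:
carry_out:
  commands: [0,0.02,0.002,0,0,0,1,0,0.06,0.006,0,0,0,1,0,0.105,0.011,0,0,0,1,0,0.15,0.015,1,0,-2,1,0,0.195,0.02,1,0,-4,1,0,0.24,0.024,2,0,-6,1,0,0.285,0.029,2,0,-8,1,0,0.33,0.034,3,0,-10,1,0,0.375,0.038,3,0,-12,1,0.01,0.41,0.042,3,0.3,-14,1,0.03,0.43,0.044,3,0.4,-15,1,0.049,0.441,0.045,3.1,0.4,-15,1]

```text
time: 5.75
tool_pos: [504.8, 252.2, 248.6]
tcp_rot: [-90.5, 74.9, -85.4]
ft_force: [-0.1, -0.3, -1.6]
finger_gap: 10.9
```

Emit:
carry_out:
  commands: [0,0,0,0,0,0,1,0,0,0,0,0,0,1]

```text
time: 6.0
tool_pos: [504.7, 251.5, 248.7]
tcp_rot: [-90.6, 74.9, -85.5]
ft_force: [0.8, -0.2, -1.1]
finger_gap: 11.5
```

```bash
python3 - <<'E'
from plan import *
from h import *
from bench import optics
s=plan([506,250,250],5,15)
c=optics.calibration('wrist'); p,d=optics.snapshot('wrist')
P=pts(p,d,c['mtx'],c['extrinsics'])
m=mask(p,'yellow')&(d>0)&(P[...,2]>15)&(P[...,2]<32)
print('lip',m.sum(),rect(P[m]))
m2=m&(abs(P[...,2]-24)<2); print('lip top',rect(P[m2]),P[m2].mean(0))
h=cv2.cvtColor(p,cv2.COLOR_RGB2HSV)
w=(h[...,1]<70)&(h[...,2]<120)&(abs(P[...,2]-86)<4)&(d>0)&(P[...,1]>220)&(P[...,1]<290)
if w.sum()>30: print('wall',w.sum(),rect(P[w]))
p2,d2=optics.snapshot('scene');c=optics.calibration('scene');P=pts(p2,d2,c['mtx'],c['extrinsics'])
m=mask(p2,'blue')&(d2>0)&(P[...,2]>90)&(P[...,1]>150)&(P[...,1]<330)&(P[...,0]>400)&(P[...,0]<620)
Q=P[m];print('blue',m.sum(),rect(Q),Q.min(0),Q.max(0))
cv2.imwrite('pics/w3.png',np.hstack([cv2.resize(p,(400,250)),cv2.resize(p2,(400,250))])[...,::-1])
E
```

```text
t 6.0 tcp [504.7 251.5 248.7] F [ 0.8 -0.2 -1.1] gap 11.5 q [ 30.   8.  86. -14.  92. -65.]
shift m [-0.0008 -0.0019  0.0011]
turn [ 0.1 -0.1  0.1]
turn [-1.799e+02 -1.000e-01 -2.000e-01]
lip 497 (array([409.8, 194.6]), array([ 8.5, 56.8]), 4.7)
lip top (array([409.8, 194.8]), array([ 8.2, 56.8]), 5.3) [408.63346284 194.82550859  23.56612223]
wall 3118 (array([490.8, 251.5]), array([ 12.2, 229.8]), 4.8)
blue 2568 (array([507. , 235.4]), array([ 49.7, 149. ]), 5.1) [431.78578686 204.93542636 121.77367532] [582.86706787 263.54415583 258.17598853]
```

View pics/w3.png

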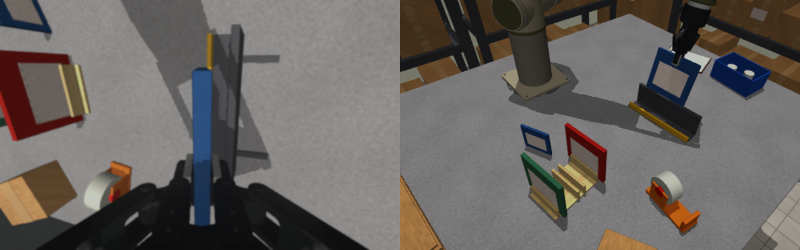

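Wrist view: the board is over the ledge, with the wall to its right at column ~237 and the lip end at (211,45). The ledge's cross position agrees between views to under 1 mm. I compute the way down.

```bash
python3 -c "
from plan import *
for z in (190,150,141): plan([506,250.3,z],5,15)"
```

```text
t 6.1 tcp [505.4 251.5 249.8] F [ 0.5  0.7 -1. ] gap 11.4 q [ 29.   8.  86. -14.  92. -65.]
shift m [0.058  0.0143 0.0006]
turn [ 0. -0.  0.]
turn [-1.8e+02 -1.0e-01 -0.0e+00]
t 6.1 tcp [505.4 251.5 249.8] F [ 0.5  0.7 -1. ] gap 11.4 q [ 29.   8.  86. -14.  92. -65.]
shift m [0.0967 0.0247 0.0006]
turn [ 0. -0.  0.]
turn [-1.8e+02 -1.0e-01 -0.0e+00]
t 6.1 tcp [505.4 251.5 249.8] F [ 0.5  0.7 -1. ] gap 11.4 q [ 29.   8.  86. -14.  92. -65.]
shift m [0.1054 0.027  0.0006]
turn [ 0. -0.  0.]
turn [-1.8e+02 -1.0e-01 -0.0e+00]
```

Emit:
carry_out:
  commands: [0.02,0.004,0,0,0,0,1,0.04,0.0095,0.0006,0,0,0,1,0.058,0.0143,0.0006,0,0,0,1,0.074,0.0186,0.0006,0,0,0,1,0.087,0.0221,0.0006,0,0,0,1,0.097,0.0247,0.0006,0,0,0,1,0.102,0.0261,0.0006,0,0,0,1,0.1055,0.027,0.0006,0,0,0,1,0.1055,0.027,0.0006,0,0,0,1,0.1055,0.027,0.0006,0,0,0,1]

```text
time: 7.35
tool_pos: [506.3, 250.4, 141.4]
tcp_rot: [-90.0, 75.0, -84.9]
ft_force: [-0.2, 0.2, -0.9]
finger_gap: 11.3
```

```bash
python3 - <<'E'
from plan import *
from h import *
from bench import optics
plan([506,250.3,134],5,15)
p2,d2=optics.snapshot('scene');c=optics.calibration('scene');P=pts(p2,d2,c['mtx'],c['extrinsics'])
m=mask(p2,'blue')&(d2>0)&(P[...,2]>15)&(P[...,1]>150)&(P[...,1]<330)&(P[...,0]>400)&(P[...,0]<620)
Q=P[m];n=Q@np.array([-.0872,.9962,0])-182
for a,b in((20,40),(40,60),(60,80),(80,100),(100,120),(120,134)):
    k=(Q[:,2]>a)&(Q[:,2]<b); print(a,k.sum(),np.round(np.percentile(n[k],[5,50,95]),1) if k.any() else '')
cv2.imwrite('pics/s4.png',cv2.resize(p2[100:250,330:510,::-1],None,fx=3,fy=3))
E
```

```text
t 7.35 tcp [506.3 250.4 141.4] F [-0.2  0.2 -0.9] gap 11.3 q [ 29.  13.  92. -14.  81. -63.]
shift m [ 0.0072  0.0019 -0.0003]
turn [0. 0. 0.]
turn [-180.   -0.    0.]
20 380 [-15.3 -12.5  -9.3]
40 142 [-10.   -6.8  -2.8]
60 141 [-4.8 -0.7  3. ]
80 153 [0.4 3.9 8.3]
100 269 [ 6.7 10.6 14.1]
120 354 [10.6 13.9 17. ]
```

View pics/s4.png

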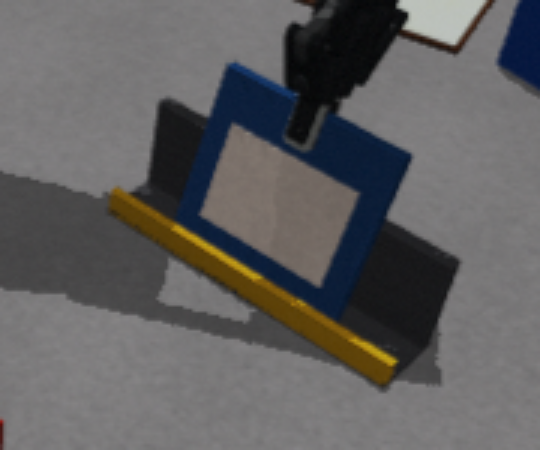

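The crop shows the foot between the yellow lip and the dark wall, near mid-length. The measured face is leaning 15° and stands 3 mm from the lip, as planned. I lower gently to contact.

Emit:
carry_out:
  commands: [0.0018,0.0005,0,0,0,0,1,0.0037,0.001,0,0,0,0,1,0.0047,0.0012,0,0,0,0,1,0.0047,0.0012,0,0,0,0,1]

```text
time: 7.9
tool_pos: [506.3, 250.4, 136.7]
tcp_rot: [-90.0, 75.0, -84.9]
ft_force: [-0.6, 0.0, 1.2]
finger_gap: 11.2
```

Emit:
carry_out:
  commands: [0.001,0.0003,0,0,0,0,1,0.001,0.0003,0,0,0,0,1,0.001,0.0003,0,0,0,0,1]

```text
time: 8.28
tool_pos: [506.4, 250.6, 136.6]
tcp_rot: [-89.8, 75.0, -84.8]
ft_force: [-4.2, 0.7, 5.9]
finger_gap: 11.3
```

Foot on the floor (5.9 N). Now I slide it gently to the lip.

Emit:
carry_out:
  commands: [0.0003,-0.0012,0,0,0,0,1,0.0006,-0.0024,0,0,0,0,1,0.0008,-0.0034,0,0,0,0,1,0.0008,-0.0034,0,0,0,0,1]

```text
time: 8.78
tool_pos: [506.9, 247.1, 136.7]
tcp_rot: [-89.8, 75.0, -84.8]
ft_force: [0.7, 0.4, 1.5]
finger_gap: 11.2
```

```bash
python3 -c "
from plan import *
s=sense();N=np.array([-.0872,.9962,0]);n=s['tool_pos']@N-182;print('n',n)
# foot assumed at TCP-133.5u at lean 15; tilt to 19 about it
p=s['tool_pos']+N*8.9-np.array([0,0,2.4])
plan(p,5,19)"
```

```text
n 19.936089818787025
t 8.775 tcp [506.9 247.1 136.7] F [0.7 0.4 1.5] gap 11.2 q [ 29.  13.  93. -14.  81. -63.]
shift m [0.     0.0092 0.    ]
turn [ 0.   0.1 -4. ]
turn [-1.799e+02  6.300e+00  1.000e-01]
```

Emit:
carry_out:
  commands: [0,0.0023,0,0,0,-1,1,0,0.0046,0,0,0,-2,1,0,0.0069,0,0,0,-3,1,0,0.0092,0,0,0,-4,1,0,0.0092,0,0,0,-4,1]

```text
time: 9.4
tool_pos: [506.0, 256.3, 134.2]
tcp_rot: [-89.8, 70.9, -84.8]
ft_force: [-0.2, -1.3, 3.3]
finger_gap: 11.2
```

```bash
cat > chk.py <<'E'
from plan import *
from h import *
from bench import optics
import sys
plan([506,250.3,134],5,19)
p2,d2=optics.snapshot('scene');c=optics.calibration('scene');P=pts(p2,d2,c['mtx'],c['extrinsics'])
m=mask(p2,'blue')&(d2>0)&(P[...,2]>15)&(P[...,1]>150)&(P[...,1]<330)&(P[...,0]>400)&(P[...,0]<620)
Q=P[m];n=Q@np.array([-.0872,.9962,0])-182
k=(Q[:,2]>25)&(Q[:,2]<130);f=np.polyfit(Q[k,2],n[k],1)
print('lean',np.degrees(np.arctan(f[0])),'front face n at z=10:',np.polyval(f,10),'top z',np.percentile(Q[:,2],99.5))
t=(Q[:,2]>120); print('long axis',rect(Q[t]))
for col in('red','green'):
    m=mask(p2,col)&(d2>0)&(P[...,2]>138)&(P[...,2]<160); print(col,rect(P[m]))
if len(sys.argv)>1: cv2.imwrite(sys.argv[1],cv2.resize(p2[100:250,330:510,::-1],None,fx=3,fy=3))
E
python3 chk.py
```

```text
t 9.4 tcp [506.  256.3 134.2] F [-0.2 -1.3  3.3] gap 11.2 q [ 32.  16.  90. -17.  83. -60.]
shift m [ 0.0022 -0.0055 -0.0006]
turn [0.1 0.1 0.1]
turn [-1.799e+02 -1.000e-01  1.000e-01]
lean 19.17396193718122 front face n at z=10: -19.62711881817615 top z 142.9308565733382
long axis (array([506.5, 253.1]), array([ 22. , 149.2]), 4.8)
red (array([ 511.6, -119.3]), array([ 13.5, 149.7]), 8.2)
green (array([ 530.8, -267.8]), array([ 12. , 149.1]), 8.3)
```

Lean is 19.2°, the foot is at the lip (−19.6 mm) and on the floor. I release partially, then back off along the fingers.

Emit:
carry_out:
  commands: [0,0,0,0,0,0,0.6,0,0,0,0,0,0,0.4,0,0,0,0,0,0,0.3,0,0,0,0,0,0,0.3,-0.01,0,0,0,0,0,0.3,-0.03,0,0,0,0,0,0.3,-0.06,0,0,0,0,0,0.3,-0.1,0,0,0,0,0,0.3,-0.13,0,0,0,0,0,0.3,-0.13,0,0,0,0,0,0.3,-0.13,0,0,0,0,0,0.3]

```text
time: 10.82
tool_pos: [502.1, 298.5, 257.4]
tcp_rot: [-89.8, 71.0, -84.7]
ft_force: [-0.6, -0.0, 0.1]
finger_gap: 29.7
```

```bash
python3 chk.py pics/s5.png
```

```text
t 10.825 tcp [502.1 298.5 257.4] F [-0.6 -0.   0.1] gap 29.7 q [ 35.  14.  79. -16.  96. -60.]
shift m [ 0.1324 -0.0055 -0.0006]
turn [0.1 0.1 0. ]
turn [-1.799e+02 -0.000e+00  1.000e-01]
lean 19.474412318216263 front face n at z=10: -19.571954230907174 top z 142.59342818215248
long axis (array([507.2, 254.3]), array([ 22.6, 147.6]), 5.5)
red (array([ 511.5, -119. ]), array([ 14.6, 149.9]), 8.3)
green (array([ 530.9, -267.8]), array([ 12. , 147.8]), 8.5)
```

View pics/s5.png

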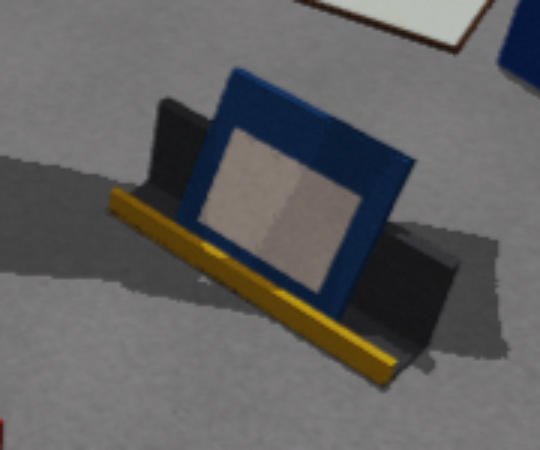

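The crop shows the blue board leaning on the wall at mid-ledge with its foot behind the yellow lip. The gripper is clear of everything, so I hand in.

```bash
python3 -c "
from bench import order
print(order.hand_in())"
```

```text
the job is handed in; nothing more can be done
None
```

The large blue board is out of the rack and leaning on the ledge wall, and the job was handed in at about 10.8 s of the 38 s allowed. I pinched it at mid-top, lifted it straight up, and lowered it still held until its foot touched the floor (about 6 N). Then I slid it to the yellow lip, tilted it back onto the wall, and only then released and backed off.

The last checks agreed with each other, and none failed:
- **Lean and position:** it leans about 19.5°, with its foot at the lip (−19.6 mm). It is parallel to the ledge within about 1° and within a few millimetres of its middle.
- **Red and green boards:** both are within about 1 mm of where they started.
- **Gripper:** it is clear of the board, and the wrist force is near zero.

Hand-in reports no verdict, so the result itself is not confirmed. I judged that the board was at rest from that one last look, not from a repeated measurement.

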